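Index a horn blank to the third stop of a dividing fixture

TASK

Lay the brown horn blank flat on the narrow raised rail of the dividing fixture, lengthwise between the rail's two end lips, and let go of it. Then grip the fixture's knob and turn it clockwise (seen from above), counting the clicks, to the third stop from where it is parked and not on to the fourth; the blank must ride round on its rail. Finish while still holding the knob, gripped at the third stop, and leave the brass block and the steel block where they are.

Things in the scene. Friction and masses are not known exactly. Their poses are not given: they have to be found in the camera images.
- horn_blank: brown horn blank, a plain bar 20 x 52 x 12 mm (x, y, z), long along its y; 28 to 52 g; loose, lying flat on the worktop. Origin: centre of its underside.
- brass_block: plain brass block 28 x 45 x 22 mm, loose, a bystander; origin at the centre of its underside
- steel_block: plain grey ground steel block 35 x 50 x 30 mm, loose, a bystander; origin at the centre of its underside
- index_base: base plate of the dividing fixture, grey, 150 x 120 x 12 mm, screwed down; origin on the worktop under the spindle axis, which is vertical (z). The plate reaches from -61 to +89 mm in its x and +-60 mm in y; a sprung plunger stands at its +x side, up to 38 mm high. A shelf overhangs the back of the worktop (world x over 0.62) at height 0.59 m: swing the arm round close in.
- rail_top (a point): middle of the rail's top face, 60 mm above the worktop, 105 mm from the spindle, on the arm that turns with the knob. Steel rail 12 mm wide (x; the blank overhangs 4 mm each side), lying radially (y, pointing to the spindle), 58 mm clear between end lips 4 mm high. It stands 21 mm over an aluminium arm 18 mm wide. Parked, the arm points to -y of the base.
- knob_grip (a point): the point to grip: on the spindle axis, 91 mm above the worktop, in the black wing knob that turns together with the arm: a flat bar 14 mm thick (x of this frame) and 44 mm long (y, in line with the arm), from 73 to 105 mm above the worktop
- index_table (a joint): angle of knob, arm and rail in rad, growing clockwise seen from above. A sprung roller clicks between pins: stops at 0 (parked; it starts here), 0.393 (first), 0.785, 1.178 (third), 1.571, 1.963; end stops just behind 0 and beyond the fifth. It resists with up to about 0.15 N m from each stop, crests half-way and then pulls into the next.
Not all that is in view belongs to the job. Leave any turquoise look-alike of the horn_blank alone.

How it is judged:
By the outcome, as a careful person would: the job done as asked, in the order asked, and still so for the second after the job is handed in, while the arm keeps its last pose, push and grip.
It also fails if it takes over 54 s, if anything falls off the work surface, if the arm or the gripper's body presses on something with over 40 N, if the wrist force passes 120 N, or if a joint passes its speed limit or range.

ROBOT

A 6-joint arm with a two-finger parallel gripper is mounted at the origin on a cart in front of the work surface, level with it; the furniture and walls round the work are solid. World frame = base frame: x ahead of the robot, y to its left, z up, the work surface at z = 0. Lengths are in m, angles in degrees, forces in N, time in s.
With the tool pointing down it reaches from about 0.375 to 0.9 m from the base axis. Payload 3.1 kg.
Tool frame: the origin (TCP) lies between the finger pads, 19 mm behind the fingertips; this is the grasp point; z points along the fingers, y is the line along which they close (so a half turn about z gives the same grasp; the last joint's range is limited). The gripper opens to 87 mm and grips with 3 to 60 N. Pads are 19 mm wide; open, the fingers measure 117 mm over their backs; the gripper's body (75 mm by 190 mm) begins 51 mm behind the grasp point.
Start: joints at [63.627, 30.224, 82.088, -0, 67.689, -10.227], TCP at [0.174, 0.6, 0.241] pointing down, gripper open.
Joint ranges: [-176.69, 176.69], [-43.24, 126.21], [12.49, 139.97], [-82, 262], [0, 151.66], [-163.58, 163.58]. Speed limits (degrees/s): [159.86, 159.86, 180, 180, 180, 180].

INTERFACE

Orientations are given as a 3x3 rotation matrix whose columns are the frame's x, y, z axes.
In Python, from rig import * gives the robot as it stands.
- The arm moves only by the shell command python3 -m jog 'ROWS'. ROWS is text: rows parted by semicolons, each of 7 numbers parted by spaces: the shift along the tool's x, y, z in mm, then the turn, a rotation vector about the tool's x, y, z in rad, then the finger opening in mm, from 0 to 87. In form: tx ty tz ax ay az fingers; .... A call has 1 to 12 rows; each row shifts and turns the commanded pose from where the row before left it, along the tool's axes as they then stand; what a row does not reach is not made up. A row lasts 1/8 s, in which the tool goes at most 62.5 mm and 10.7 degrees, less where a joint would pass 70% of its speed; a pose out of reach is approached as far as the arm can. A call with a gripper value outside its range is refused whole. The fingers move at their own pace and stop on an object; the grip force is fixed at half the most. Time passes only in rows, so rows that do not move let the fingers close. It gives the time, the measured TCP pose, the force, the opening and the grip force at its end, in the units of the state.
- read_state(): the state, without advancing time (a new reading comes with each control period).
- capture(name): name is "scene" or "top" or "wrist"; returns a dict with "color" (420x560x3 uint8, red, green, blue), "camera_matrix" (3x3 intrinsics, pixels), "distortion" ([k1, k2, p1, p2, k3] as OpenCV has them; the pictures are not rectified), "R" (3x3) and "t" (3): a world point X has camera coordinates R X + t. Camera axes: x right, y down, z forward; pixel columns grow to the right and rows downward; lengths in m; the calibration is good to about 2 mm. A picture is of the moment at which its call begins. There is no depth.
- hand_in(): hands the job in; it is judged then, once.
Trained networks look in the newest picture that a camera, given by its name, has taken for a name from the list of things; names that differ only in an ending like _2 or _b are one class to them, and where a whole thing is asked for, a point or a joint stands for the part that bears it (a point fixed in the world has none). Each returns a list of dicts, best first, with "conf" (0 to 1); they miss things now and then, are a little off and sometimes report something else, mostly with a low value. They report only what shows in the picture. A call takes as long as a camera call. They do not tell look-alikes from the thing itself.
- find_in(camera, target): "at" ([x, y, z] in m, in world coordinates, good to about 4 mm: the middle of the surface that is visible of it).
- trace(camera, target): "pixels" (420x560 bool, what is visible of it).
- place_of(camera, target): "at" ([x, y, z] in m, in world coordinates, good to about 4 mm: a listed point, or the origin of a listed thing).
The state is a dict: "time_s": time; "joint_positions": joint angles; "qvel": joint speeds; "tau": joint torques, N m; "position": TCP position; "tcp_rot": TCP orientation; "force": force on the tool from outside, world axes, zero at the start; "moment": the same for the moment, N m; "opening": opening from 0.0 (shut) to 1.0 (fully open); "grasp_force": force on a finger pad.
Only numpy, scipy, OpenCV 4.12 (cv2) and the standard library are available. Lean on these libraries where they do the work, as an engineer would, in place of code of your own. Each camera call takes 0.05 s, during which the arm holds its last target. There are 200 camera calls.

## Working session

There is one attempt and no reset: what is moved stays moved. The work goes in short steps, Python scripts to look and compute and a shell command to move; the robot and the scene stay as the last step left them, time stands still between calls to the robot, and variables do not carry over. Pictures are saved under pics/ and viewed, at most 13 in all, crops included, and the job is handed in when it is done.

```bash
mkdir -p pics; ls
python3 - <<'E'
from rig import *
import cv2
for c in("scene","top"):
    d=capture(c); cv2.imwrite(f"pics/{c}0.png",d["color"][...,::-1])
    for n in("horn_blank","brass_block","steel_block","index_base","rail_top","knob_grip"):
        try: print(c,n,[(r["at"],round(r["conf"],2)) for r in place_of(c,n)])
        except Exception as e: print(c,n,e)
s=read_state(); print(s["time_s"],s["position"],s["tcp_rot"],s["force"],s["opening"])
E
```

```text
pics
scene horn_blank [([0.4194, 0.0127, -0.001], 0.65), ([0.52, -0.2299, -0.0014], 0.49)]
scene brass_block [([0.544, -0.0558, 0.0004], 0.66)]
scene steel_block [([0.4832, -0.3211, -0.0039], 0.73)]
scene index_base [([0.5291, 0.2169, 0.0007], 0.9)]
scene rail_top [([0.5426, 0.1148, 0.0594], 0.67)]
scene knob_grip [([0.5342, 0.2169, 0.0923], 0.67)]
top horn_blank [([0.5249, -0.2283, 0.0037], 0.76), ([0.4219, 0.0147, 0.0051], 0.63)]
top brass_block []
top steel_block [([0.4782, -0.3246, 0.0022], 0.68), ([0.5436, 0.1107, 0.0619], 0.24)]
top index_base [([0.5288, 0.2182, 0.003], 0.86)]
top rail_top [([0.5419, 0.1123, 0.0595], 0.66)]
top knob_grip [([0.5319, 0.2144, 0.0959], 0.79)]
0.7 [0.173769   0.60034727 0.24128206] [[-9.60556529e-01  2.78084792e-01  5.20799608e-05]
 [ 2.78084794e-01  9.60556529e-01  3.77413947e-05]
 [-3.95304385e-05  5.07353882e-05 -9.99999998e-01]] [ 0.12104474 -0.19513492  0.37111868] 1.001640758798953
```

View pics/top0.png

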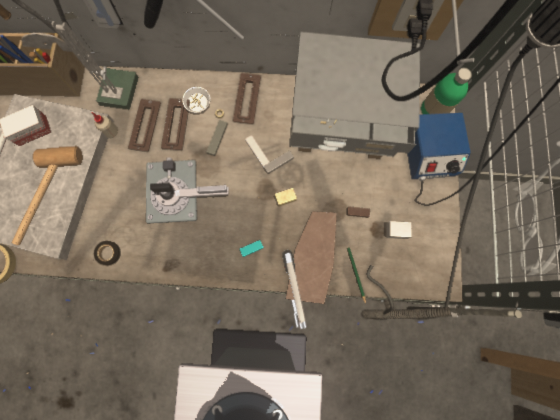

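View pics/scene0.png

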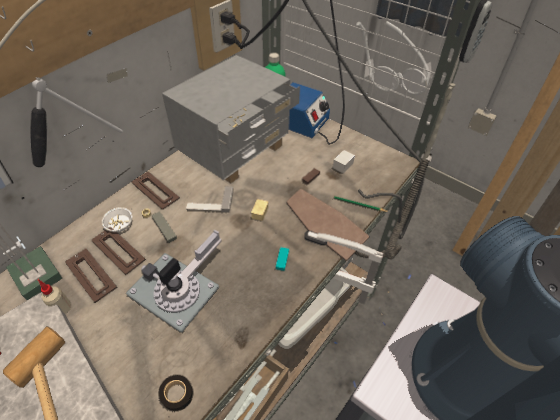

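Top view: the brown bar at (358,212), the turquoise look-alike at (252,248), brass (yellow) at (286,197), steel at (398,230), and the fixture at (172,192) with its arm pointing right (-y). Candidates for the blank are the brown bar (358,212), the turquoise bar (252,248), and the brown frames at (145,125), (174,125) and (246,98), which are too big and hollow. I choose the brown bar at (358,212), which is (310,176) in the scene view. I'll measure it and check a crop.

```bash
cat > h.py <<'E'
from rig import *
import numpy as np, cv2
def ray(d,px):
    u=cv2.undistortPoints(np.array(px,float).reshape(-1,1,2),d["camera_matrix"],np.array(d["distortion"],float)).reshape(-1,2)
    R=np.array(d["R"]);v=np.c_[u,np.ones(len(u))]@R; return -R.T@np.array(d["t"]),v
def onz(d,px,z):
    c,v=ray(d,px); return c+v*((z-c[2])/v[:,2])[:,None]
def tri(obs):
    A=np.zeros((3,3));b=np.zeros(3)
    for d,p in obs:
        c,v=ray(d,[p]);v=v[0]/np.linalg.norm(v[0]);M=np.eye(3)-np.outer(v,v);A+=M;b+=M@c
    return np.linalg.solve(A,b)
def rect(d,mask,z):
    ys,xs=np.nonzero(mask);P=onz(d,np.c_[xs,ys],z)[:,:2]*1000
    return cv2.minAreaRect(P.astype(np.float32)), np.array([xs.mean(),ys.mean()])
E
python3 - <<'E'
from h import *
D={c:capture(c) for c in("top","scene","wrist")}
obs=[]
for c in("top","scene"):
    for r in trace(c,"horn_blank"):
        R,m=rect(D[c],r["pixels"],.012 if c=="top" else .009); print(c,round(r["conf"],2),m,R,D[c]["color"][r["pixels"]].mean(0))
        if abs(R[0][1]+229)<25: obs.append((D[c],m))
if len(obs)==2: print("tri",tri(obs))
w=D["wrist"];s=read_state();R=np.array(w["R"]);c=-R.T@w["t"]
print("cam in tool",s["tcp_rot"].T@(c-s["position"]),"\n",s["tcp_rot"].T@R.T, w["camera_matrix"][0,0])
a=D["top"]["color"][185:245,320:430];cv2.imwrite("pics/crop.png",cv2.resize(a,None,fx=6,fy=6,interpolation=2)[...,::-1])
E
```

```text
top 0.78 [358.03365385 211.54807692] ((519.353271484375, -227.32534790039062), (52.60393524169922, 22.251911163330078), 88.18012237548828) [109.80288462  85.56730769  69.45673077]
top 0.65 [250.28846154 248.24519231] ((419.07574462890625, 18.76978302001953), (22.74881362915039, 51.28367233276367), 30.19584083557129) [ 76.42788462 175.44711538 157.55769231]
scene 0.57 [281.63414634 258.78536585] ((417.14996337890625, 17.56785774230957), (20.750076293945312, 55.894256591796875), 28.44881248474121) [ 15.24878049 162.39512195 152.82926829]
scene 0.53 [310.13253012 176.34337349] ((517.1478881835938, -226.39572143554688), (62.42814254760742, 26.071884155273438), 87.62374114990234) [94.10240964 73.95180723 62.87349398]
tri [ 0.52022009 -0.22938794  0.00438489]
cam in tool [ 0.06870352 -0.0002033  -0.14453513] 
 [[-5.73637869e-04 -9.68087994e-01 -2.50609869e-01]
 [ 9.99998479e-01 -1.42525031e-04 -1.73840011e-03]
 [ 1.64720610e-03 -2.50610485e-01  9.68086603e-01]] 332.24115953111755
```

View pics/crop.png

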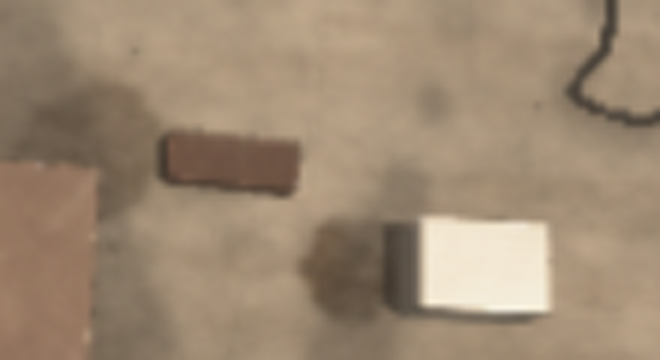

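The crop shows a solid brown bar, long axis roughly along y, and triangulation puts it at z≈4 mm on the bench. That confirms the choice. On the way there I'll look closely at the fixture with the wrist camera.

```bash
python3 -m jog '0 0 0 0 0 0.1843 87;0 0 0 0 0 0.1843 87;0 0 0 0 0 0.1843 87;0 0 0 0 0 0.1843 87;0 0 0 0 0 0.1843 87;0 0 0 0 0 0.1843 87;0 0 0 0 0 0.1843 87;-48 31 0 0 0 0 87;-48 31 0 0 0 0 87;-48 31 0 0 0 0 87;-48 31 0 0 0 0 87;-48 31 0 0 0 0 87' && python3 -m jog '-48 31 0 0 0 0 87;-48 31 0 0 0 0 87;-48 31 0 0 0 0 87;-46 28 0 0 0 0 87;0 0 0 0 0 0 87;0 0 0 0 0 0 87'
python3 - <<'E'
from h import *
d=capture("wrist");cv2.imwrite("pics/w1.png",d["color"][...,::-1])
for n in("index_base","rail_top","knob_grip"):print(n,[(r["at"],round(r["conf"],2)) for r in place_of("wrist",n)])
np.savez("w1.npz",**{k:d[k] for k in("color","camera_matrix","distortion","R","t")})
E
```

```text
time_s: 2.45
position: [0.3295, 0.3588, 0.2416]
tcp_rot: [[0.001, 1.0, 0.001], [1.0, -0.001, 0.001], [0.001, 0.001, -1.0]]
force: [1.1, 0.4, 0.2]
opening: 1.001
grasp_force: 0.0
time_s: 3.2
position: [0.4489, 0.17, 0.2412]
tcp_rot: [[0.002, 1.0, -0.001], [1.0, -0.002, 0.0], [0.0, -0.001, -1.0]]
force: [0.5, 1.4, -0.3]
opening: 1.002
grasp_force: 0.0
index_base [([0.5312, 0.2137, -0.0026], 0.66)]
rail_top []
knob_grip [([0.5269, 0.2121, 0.0918], 0.78)]
```

View pics/w1.png

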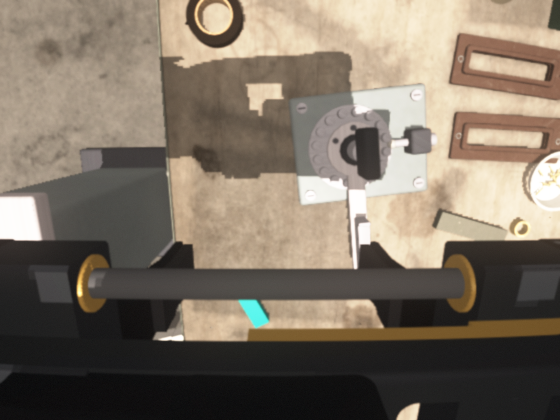

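Wrist view: knob at (367,152), rail at (358,225) running down behind the gripper. The base is tilted slightly (about -3°). The gripper hides rows below 240, so I'll shift -y and take two views of the rail.

```bash
python3 -m jog '-44 0 0 0 0 0 87;-44 0 0 0 0 0 87;0 0 0 0 0 0 87;0 0 0 0 0 0 87' >/dev/null
cat > snap.py <<'E'
import sys
from h import *
d=capture("wrist");n=sys.argv[1];cv2.imwrite(f"pics/{n}.png",d["color"][...,::-1])
for m in sys.argv[2:]:print(m,[(r["at"],round(r["conf"],2)) for r in place_of("wrist",m)])
np.savez(n+".npz",**{k:d[k] for k in("color","camera_matrix","distortion","R","t")})
E
python3 snap.py w2 index_base rail_top knob_grip
python3 -m jog '0 45 0 0 0 0 87;0 45 0 0 0 0 87;0 0 0 0 0 0 87;0 0 0 0 0 0 87'
python3 snap.py w3 index_base rail_top knob_grip
python3 - <<'E'
import cv2,numpy as np
a=cv2.imread("pics/w2.png")[:250,180:480];b=cv2.imread("pics/w3.png")[:250,110:410]
cv2.imwrite("pics/w23.png",cv2.resize(np.hstack([a,b]),(800,333),interpolation=cv2.INTER_CUBIC))
E
```

```text
index_base [([0.5365, 0.2168, -0.0006], 0.72)]
rail_top [([0.5398, 0.11, 0.056], 0.68)]
knob_grip [([0.5296, 0.2152, 0.0966], 0.6)]
time_s: 4.6
position: [0.5381, 0.0826, 0.2407]
tcp_rot: [[0.0, 1.0, -0.002], [1.0, -0.0, 0.0], [0.0, -0.002, -1.0]]
force: [-0.2, 0.4, 0.1]
opening: 0.997
grasp_force: 0.0
index_base [([0.5323, 0.2171, -0.0002], 0.85)]
rail_top [([0.5447, 0.1098, 0.0564], 0.9)]
knob_grip [([0.5292, 0.216, 0.0954], 0.88)]
```

View pics/w23.png

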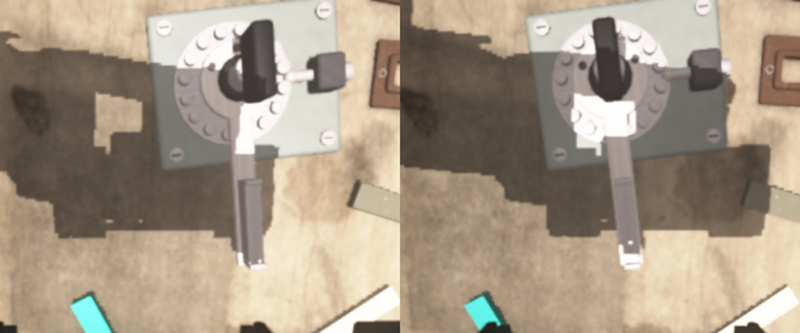

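Left (w2): knob at (257,60), rail (250,180)–(251,265). Right (w3): knob at (605,50), rail (624,182)–(631,262). I'll enlarge the rail in both for accurate corners.

Run:
```python
import cv2,numpy as np
a=cv2.imread("pics/w2.png")[120:210,340:405];b=cv2.imread("pics/w3.png")[120:210,250:315]
f=lambda i:cv2.convertScaleAbs(cv2.resize(i,None,fx=6,fy=6,interpolation=cv2.INTER_CUBIC),alpha=1.5)
cv2.imwrite("pics/rz.png",np.hstack([f(a),f(b)]))
```

```text
(no output)
```

View pics/rz.png

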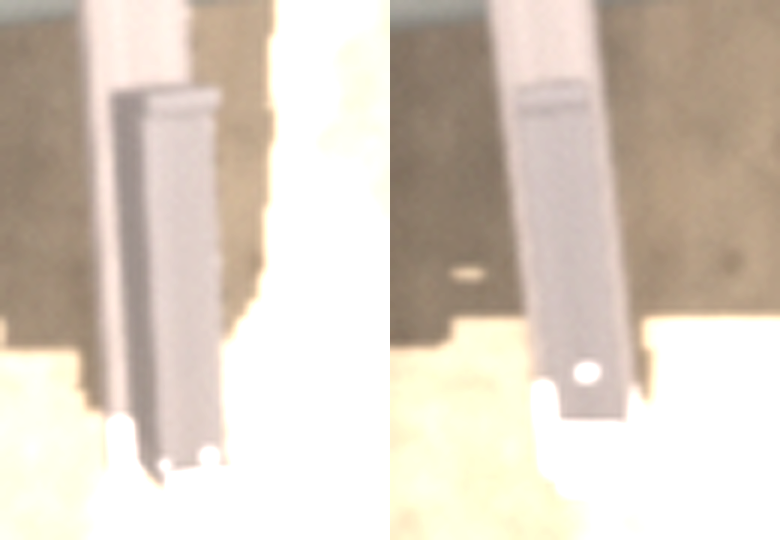

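Run:
```python
from h import *
a=np.load("w2.npz");b=np.load("w3.npz")
I=tri([(a,(370.2,138.7)),(b,(277,138.7))]);O=tri([(a,(371.8,197.2)),(b,(285,197.2))])
print(I,O,(I+O)/2,np.linalg.norm(I-O))
for n,d,i,o in(("w2",a,(370.2,138.7),(371.8,197.2)),("w3",b,(277,138.7),(285,197.2))):
    P=onz(d,[i,o],.060);v=P[1]-P[0];print(n,P[:,:2],P.mean(0),np.degrees(np.arctan2(v[1],v[0])),np.linalg.norm(v))
```

```text
[0.53785945 0.13976719 0.06459015] [0.5459747  0.08108253 0.05523742] [0.54191708 0.11042486 0.05991378] 0.0599768304137715
w2 [[0.53912818 0.13992542]
 [0.54456588 0.08222576]] [0.54184703 0.11107559 0.06      ] -84.61626221549187 0.05795532533483628
w3 [[0.53785621 0.13928392]
 [0.54586308 0.0819594 ]] [0.54185965 0.11062166 0.06      ] -82.04857990488243 0.057881007499987376
```

Rail centre is (0.5419, 0.1108, 0.060), with a clear length of 57.9 mm (expected 58). The inward direction is about 96.6°. The spindle is about (0.530, 0.215), which agrees with the knob estimate. Next, the blank.

```bash
python3 -m jog '-49 -2 13 0 0 0 87;-49 -2 13 0 0 0 87;-49 -2 13 0 0 0 87;-49 -2 13 0 0 0 87;-49 -2 13 0 0 0 87;-49 -2 13 0 0 0 87;-49 -2 13 0 0 0 87;0 0 0 0 0 0 87;0 0 0 0 0 0 87'
python3 snap.py b1 horn_blank steel_block
cat > m.py <<'E'
import sys
from h import *
import rig
n=sys.argv[1];d=np.load(n+".npz")
for r in trace("wrist","horn_blank"):
    R,m=rect(d,r["pixels"],.011);print(round(r["conf"],2),m,R,d["color"][r["pixels"]].mean(0),r["pixels"].sum())
E
python3 m.py b1
python3 -m jog '0 40 0 0 0 0 87;0 0 0 0 0 0 87;0 0 0 0 0 0 87'
python3 snap.py b2 horn_blank; python3 m.py b2
```

```text
time_s: 5.92
position: [0.5241, -0.2604, 0.1503]
tcp_rot: [[0.002, 1.0, -0.001], [1.0, -0.002, 0.001], [0.001, -0.001, -1.0]]
force: [0.2, 0.0, -0.9]
opening: 1.005
grasp_force: 0.0
horn_blank [([0.5209, -0.2273, -0.0028], 0.82)]
steel_block [([0.4806, -0.3229, 0.0004], 0.57)]
0.82 [270.70109439 171.47264022] ((518.7631225585938, -230.18809509277344), (53.754920959472656, 20.65952491760254), 86.4617691040039) [77.59507524 59.63679891 49.19357045] 1462
time_s: 6.5
position: [0.5487, -0.2587, 0.1514]
tcp_rot: [[-0.002, 0.999, -0.035], [1.0, 0.002, 0.006], [0.006, -0.035, -0.999]]
force: [-48.8, -4.7, 28.1]
opening: 0.97
grasp_force: 24.9
horn_blank [([0.5196, -0.229, -0.0019], 0.95)]
0.66 [248.65061898 173.60178817] ((519.727294921875, -230.5870361328125), (53.08499526977539, 21.026954650878906), 88.48643493652344) [81.09903714 62.48005502 51.50412655] 1454
```

The 40 mm shift in +x met the cabinet (about 49 N). I'm backing off at once and will keep x ≤ 0.525 here.

```bash
python3 -m jog '0 -45 0 0 0 0 87;0 0 0 0 0 0 87;0 0 0 0 0 0 87'
python3 snap.py b3 horn_blank; python3 m.py b3
python3 - <<'E'
from h import *
o=[(np.load("b1.npz"),(270.7,171.5)),(np.load("b2.npz"),(248.65,173.6))]
print(tri(o))
E
```

```text
time_s: 7.02
position: [0.521, -0.2609, 0.1509]
tcp_rot: [[0.0, 1.0, 0.002], [1.0, -0.0, -0.001], [-0.001, 0.002, -1.0]]
force: [0.2, 0.2, 0.3]
opening: 0.997
grasp_force: 0.0
horn_blank [([0.5229, -0.228, -0.0018], 0.97)]
0.56 [273.85664336 171.1951049 ] ((519.0421142578125, -230.71385192871094), (53.081321716308594, 20.925884246826172), 86.02494049072266) [78.23496503 60.05594406 49.4993007 ] 1430
[ 0.51875719 -0.23028028  0.00571169]
```

View pics/b3.png

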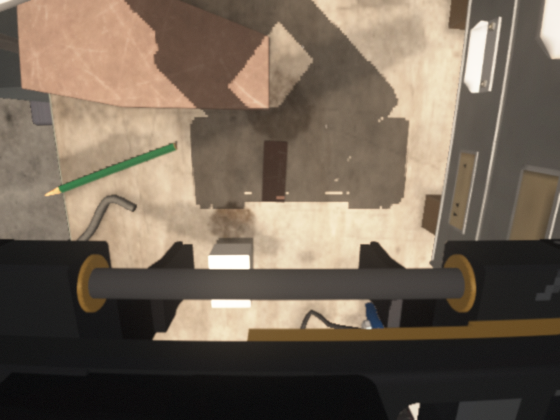

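The blank at (275,171) is clear of the steel block at (232,275), and the arm is back with zero force. Blank centre is (0.519, -0.230), long axis about 87°. Now the grasp.

```bash
python3 -m jog '31 -2 0 0 0 0.05 60;0 0 40 0 0 0 60;0 0 40 0 0 0 60;0 0 30 0 0 0 60;0 0 10 0 0 0 60;0 0 8 0 0 0 60;0 0 0 0 0 0 60;0 0 0 0 0 0 0;0 0 0 0 0 0 0;0 0 0 0 0 0 0;0 0 0 0 0 0 0;0 0 0 0 0 0 0'
```

```text
time_s: 8.68
position: [0.518, -0.2301, 0.0224]
tcp_rot: [[0.051, 0.999, 0.0], [0.999, -0.051, -0.0], [-0.0, 0.0, -1.0]]
force: [-0.4, -0.1, 0.6]
opening: 0.223
grasp_force: 30.0
```

```bash
python3 -m jog '0 0 -30 0 0 0 0;0 0 -45 0 0 0 0;0 0 -45 0 0 -0.051 0;48 0 0 0 0 0 0;48 0 0 0 0 0 0;48 0 0 0 0 0 0;48 0 0 0 0 0 0;48 4 0 0 0 0 0;48 10 0 0 0 0 0;48 10 0 0 0 0 0;0 0 0 0 0 -0.115 0;0 0 0 0 0 0 0' && python3 -m jog '0 0 15 0 0 0 0;0 0 0 0 0 0 0;0 0 0 0 0 0 0'
python3 snap.py p1
python3 - <<'E'
import cv2
a=cv2.imread("pics/p1.png")[60:300,160:400]
cv2.imwrite("pics/p1z.png",cv2.convertScaleAbs(cv2.resize(a,(600,600),interpolation=cv2.INTER_CUBIC),alpha=1.3))
E
```

```text
time_s: 10.18
position: [0.5415, 0.1067, 0.1421]
tcp_rot: [[-0.115, 0.993, -0.001], [0.993, 0.115, -0.0], [-0.0, -0.001, -1.0]]
force: [0.4, 0.6, -0.9]
opening: 0.222
grasp_force: 30.0
time_s: 10.55
position: [0.5417, 0.1053, 0.1268]
tcp_rot: [[-0.113, 0.994, -0.001], [0.994, 0.113, 0.0], [0.0, -0.001, -1.0]]
force: [0.5, -0.1, -0.2]
opening: 0.222
grasp_force: 30.0
```

View pics/p1z.png

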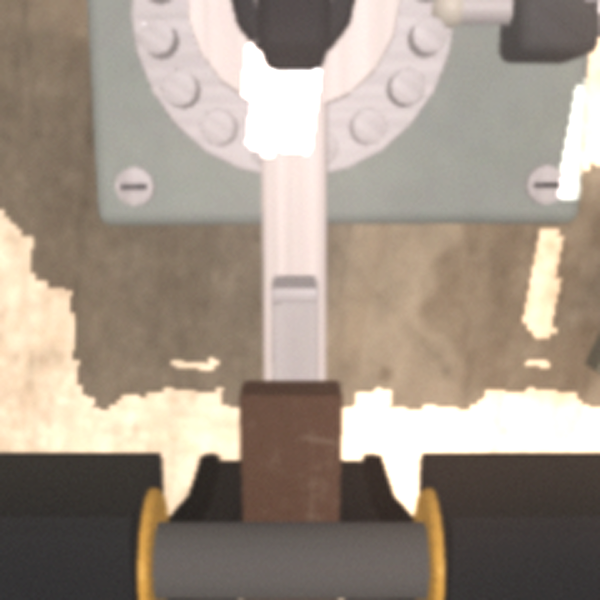

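The gripped brown blank runs from crop (291,395) downward, in line with the rail. The inner lip edge is at (295,303). I'll work out the remaining offset in the tool frame.

Run:
```python
from h import *
d=np.load("p1.npz");s=read_state();T=np.array(s["tcp_rot"]);p=np.array(s["position"]);print(p)
def c(x,y):return(160+x/2.5,60+y/2.5)
def tool(px,z):return np.round((T.T@(onz(d,[c(*px)],z)[0]-p))*1000,1)
for n,px,z in(("end bot",(291,382),.1044),("end top",(291,395),.1164),("top L",(243,500),.1164),("top R",(341,500),.1164),("end L",(242,395),.1164),("end R",(340,395),.1164),
 ("lip base",(295.5,303),.060),("lip top in",(296,290),.064),("rail L",(272,303),.06),("rail R",(318,303),.06),("rail L2",(271,378),.06),("rail R2",(323,378),.06)):
    print(n,tool(px,z), np.round(onz(d,[c(*px)],z)[0]*1000,1))
for r in place_of("wrist","knob_grip")+place_of("wrist","index_base"):print(r["at"],r["conf"])
```

```text
[0.54189482 0.10543429 0.12706711]
end bot [24.6 -0.6 22.7] [538.5 129.8 104.4]
end top [25.2 -0.6 10.7] [538.5 130.4 116.4]
top L [  3.3 -10.2  10.7] [531.4 107.6 116.4]
top R [ 3.3  9.4 10.7] [550.9 109.8 116.4]
end L [ 25.2 -10.1  10.7] [529.  129.3 116.4]
end R [25.2  8.9 10.7] [547.9 131.5 116.4]
lip base [34.   0.5 67.1] [538.5 139.3  60. ]
lip top in [37.9  0.6 63.1] [538.2 143.2  64. ]
rail L [34.  -5.5 67.1] [532.5 138.6  60. ]
rail R [34.   6.3 67.1] [544.3 139.9  60. ]
rail L2 [14.1 -5.9 67.1] [534.4 118.8  60. ]
rail R2 [14.1  7.7 67.1] [548.  120.3  60. ]
[0.5289, 0.2138, 0.0963] 0.66
[0.5344, 0.2177, 0.0028] 0.97
```

```bash
python3 -m jog '6 1.2 0 0 0 0 0;0 0 20 0 0 0 0;0 0 15 0 0 0 0;0 0 6 0 0 0 0;0 0 0 0 0 0 0;0 0 0 0 0 0 0' && python3 -m jog '0 0 2 0 0 0 0;0 0 1.2 0 0 0 0;0 0 0 0 0 0 0'
python3 snap.py p2
python3 - <<'E'
import cv2
a=cv2.imread("pics/p2.png")[100:300,180:380]
cv2.imwrite("pics/p2z.png",cv2.convertScaleAbs(cv2.resize(a,(600,600),interpolation=cv2.INTER_CUBIC),alpha=1.3))
E
```

```text
time_s: 11.45
position: [0.5428, 0.1121, 0.0866]
tcp_rot: [[-0.115, 0.993, 0.001], [0.993, 0.115, 0.0], [-0.0, 0.001, -1.0]]
force: [0.2, 0.4, -0.4]
opening: 0.225
grasp_force: 30.0
time_s: 11.82
position: [0.5424, 0.112, 0.0831]
tcp_rot: [[-0.115, 0.993, -0.0], [0.993, 0.115, 0.0], [0.0, -0.0, -1.0]]
force: [-0.0, 0.4, 0.3]
opening: 0.223
grasp_force: 30.0
```

View pics/p2z.png

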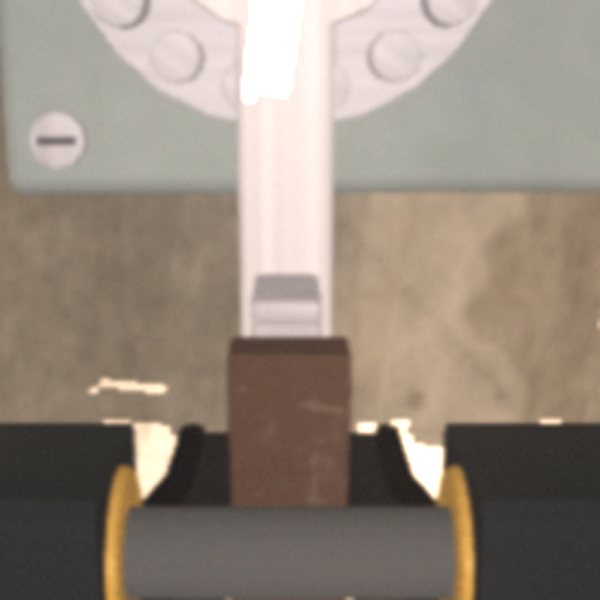

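Blank end at (290,340), lip base at (286,326): a gap of about 2.5–3 mm, centred to within 1 mm. Lowering to contact.

```bash
python3 -m jog '0 -0.5 0.5 0 0 0 0;0 0 0.5 0 0 0 0;0 0 0 0 0 0 0' && python3 -m jog '0 0 0.5 0 0 0 0;0 0 0.5 0 0 0 0;0 0 0 0 0 0 0'
```

```text
time_s: 12.25
position: [0.542, 0.112, 0.0823]
tcp_rot: [[-0.115, 0.993, 0.0], [0.993, 0.115, -0.0], [-0.0, 0.0, -1.0]]
force: [-0.3, 0.9, 2.2]
opening: 0.221
grasp_force: 30.0
time_s: 12.62
position: [0.5423, 0.112, 0.0822]
tcp_rot: [[-0.115, 0.993, 0.001], [0.993, 0.115, -0.0], [-0.0, 0.001, -1.0]]
force: [-2.1, -0.3, 9.0]
opening: 0.225
grasp_force: 30.0
```

Contact at z = 0.0822, as expected. Easing off, releasing and lifting.

```bash
python3 -m jog '0 0 -0.8 0 0 0 0;0 0 0 0 0 0 24;0 0 0 0 0 0 40;0 0 0 0 0 0 40;0 0 0 0 0 0 40;0 0 -15 0 0 0 40;0 0 -30 0 0 0 40;0 0 -40 0 0 0 45;0 0 -10 0 0 0 45;0 0 0 0 0 0 45;0 0 0 0 0 0 45'
python3 snap.py q1 knob_grip index_base rail_top horn_blank
python3 - <<'E'
import cv2
a=cv2.imread("pics/q1.png")[0:260,130:430]
cv2.imwrite("pics/q1z.png",cv2.resize(a,(690,598),interpolation=cv2.INTER_CUBIC))
E
```

```text
time_s: 14.0
position: [0.5409, 0.1119, 0.1759]
tcp_rot: [[-0.115, 0.993, -0.002], [0.993, 0.115, -0.0], [0.0, -0.002, -1.0]]
force: [0.3, 0.6, -0.6]
opening: 0.517
grasp_force: 0.0
knob_grip [([0.5279, 0.2172, 0.0926], 0.88)]
index_base [([0.532, 0.2158, 0.0011], 0.8)]
rail_top []
horn_blank [([0.5435, 0.1125, 0.0568], 0.59), ([0.5302, 0.2156, 0.0939], 0.51)]
```

View pics/q1z.png

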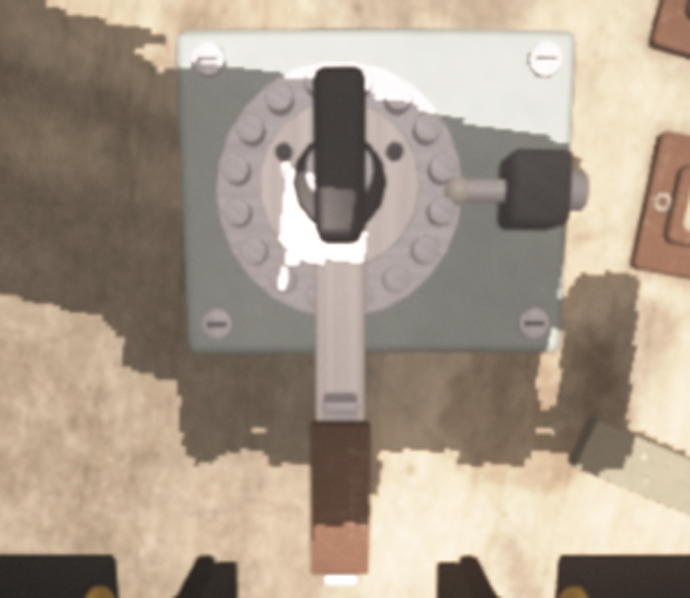

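The blank sits between the lips (inner lip at (340,400), outer at (340,580)). The knob top spans x 315–363 and is aligned with the tool. Now the knob offset.

Run:
```python
from h import *
d=np.load("q1.npz");s=read_state();T=np.array(s["tcp_rot"]);p=np.array(s["position"])
def tool(px,z):
    w=onz(d,[(130+px[0]/2.3,px[1]/2.3)],z)[0];return np.round(T.T@(w-p)*1000,1),np.round(w*1000,1)
for n,px,z in(("far L",(315,75),.105),("far R",(363,75),.105),("near L",(316,185),.105),("near R",(364,185),.105),("far",(339,68),.105),("near top?",(340,187),.105),("near bot",(340,240),.073)):print(n,*tool(px,z))
print("spindle est from rail", p, T.T@(np.array([.530,.2151,.091])-p)*1000)
```

```text
far L [123.3  -6.5  70.9] [520.7 233.7 105. ]
far R [123.3   5.9  70.9] [533.1 235.1 105. ]
near L [95.9 -6.4 70.9] [523.9 206.5 105. ]
near R [95.9  6.4 70.9] [536.6 207.9 105. ]
far [125.   -0.3  70.9] [526.7 236.1 105. ]
near top? [95.4 -0.  70.9] [530.3 206.7 105. ]
near bot [8.370e+01 1.000e-01 1.029e+02] [531.7 195.1  73. ]
spindle est from rail [0.54140925 0.11196833 0.17587124] [103.74003      0.6465947   84.89421344]
```

```bash
python3 -m jog '52 0 0 0 0 0 45;52 0 0 0 0 0 45;0 0 35 0 0 0 45;0 0 30 0 0 0 45;0 0 15 0 0 0 45;0 0 0 0 0 0 45;0 0 0 0 0 0 45' && python3 -m jog '0 0 0 0 0 0 0;0 0 0 0 0 0 0;0 0 0 0 0 0 0;0 0 0 0 0 0 0;0 0 0 0 0 0 0'; python3 -c "
from h import *
print(read_state()['moment'],read_state()['joint_positions'])"
```

```text
time_s: 15.12
position: [0.5308, 0.2153, 0.0976]
tcp_rot: [[-0.114, 0.993, 0.002], [0.993, 0.114, 0.0], [0.0, 0.002, -1.0]]
force: [-0.4, 0.6, -0.1]
opening: 0.519
grasp_force: 0.0
time_s: 15.75
position: [0.5297, 0.2153, 0.0971]
tcp_rot: [[-0.115, 0.993, -0.001], [0.993, 0.115, -0.0], [-0.0, -0.001, -1.0]]
force: [-1.4, 0.1, 2.4]
opening: 0.157
grasp_force: 30.0
[-0.09531325  0.29006434  0.04543584] [ 1.09262697e+01  3.77780525e+01  9.64940087e+01 -4.84105589e-03
  4.57635289e+01  4.33420755e+00]
```

```bash
python3 -m jog '0 0 0 0 0 0.02 0;0 0 0 0 0 0.04 0;0 0 0 0 0 0.048 0;0 0 0 0 0 0.048 0;0 0 0 0 0 0.048 0;0 0 0 0 0 0.048 0;0 0 0 0 0 0.048 0;0 0 0 0 0 0.048 0;0 0 0 0 0 0.03 0;0 0 0 0 0 0.015 0;0 0 0 0 0 0 0;0 0 0 0 0 0 0'; python3 -c "
from h import *
print(read_state()['moment'],read_state()['joint_positions'][[0,5]])
d=capture('scene');print([(r['at'],r['conf']) for r in place_of('scene','rail_top')+place_of('scene','horn_blank')])"
```

```text
time_s: 17.25
position: [0.5294, 0.2153, 0.097]
tcp_rot: [[0.275, 0.962, -0.001], [0.962, -0.275, -0.0], [-0.001, -0.001, -1.0]]
force: [-2.8, 0.3, 5.3]
opening: 0.16
grasp_force: 30.0
[-0.13626559  0.50534089  0.07050334] [10.93130351 26.87399095]
[([0.5015, 0.1162, 0.0591], 0.77)]
```

First stop reached (22.6°), and the rail followed. Second and third stops next.

```bash
python3 -m jog '0 0 0 0 0 0.02 0;0 0 0 0 0 0.04 0;0 0 0 0 0 0.048 0;0 0 0 0 0 0.048 0;0 0 0 0 0 0.048 0;0 0 0 0 0 0.048 0;0 0 0 0 0 0.048 0;0 0 0 0 0 0.048 0;0 0 0 0 0 0.03 0;0 0 0 0 0 0.015 0;0 0 0 0 0 0 0;0 0 0 0 0 0 0' && python3 -m jog '0 0 0 0 0 0.02 0;0 0 0 0 0 0.04 0;0 0 0 0 0 0.048 0;0 0 0 0 0 0.048 0;0 0 0 0 0 0.048 0;0 0 0 0 0 0.048 0;0 0 0 0 0 0.048 0;0 0 0 0 0 0.048 0;0 0 0 0 0 0.03 0;0 0 0 0 0 0.014 0;0 0 0 0 0 0 0;0 0 0 0 0 0 0'
python3 - <<'E'
from h import *
s=read_state();T=s["tcp_rot"];print(s["moment"],"turned",np.radians(6.6)-np.arctan2(T[1,1],T[0,1]))
for c in("scene","top"):
    d=capture(c);print([(r['at'],r['conf']) for n in("rail_top","horn_blank","brass_block","steel_block") for r in place_of(c,n)])
    if c=="scene":cv2.imwrite("pics/fin.png",cv2.resize(d["color"][200:340,100:300],(800,560),interpolation=cv2.INTER_CUBIC)[...,::-1])
E
```

```text
time_s: 18.9
position: [0.5291, 0.2154, 0.0971]
tcp_rot: [[0.622, 0.783, -0.002], [0.783, -0.622, -0.0], [-0.001, -0.001, -1.0]]
force: [-2.9, 0.6, 5.2]
opening: 0.157
grasp_force: 30.0
time_s: 20.4
position: [0.5289, 0.2156, 0.097]
tcp_rot: [[0.874, 0.486, -0.002], [0.486, -0.874, 0.0], [-0.002, -0.001, -1.0]]
force: [-3.6, 0.6, 6.0]
opening: 0.154
grasp_force: 30.0
[0.07501166 0.68591172 0.10764244] turned 1.1786661576363093
[([0.4401, 0.1672, 0.0575], 0.86), ([0.4359, 0.1655, 0.058], 0.8)]
[([0.4344, 0.1655, 0.0559], 0.9), ([0.4183, 0.0159, 0.0031], 0.71), ([0.5283, 0.2181, -0.0004], 0.6), ([0.4404, 0.1658, 0.0618], 0.48), ([0.544, -0.0587, -0.0026], 0.61), ([0.4812, -0.3236, -0.0019], 0.61)]
```

View pics/fin.png

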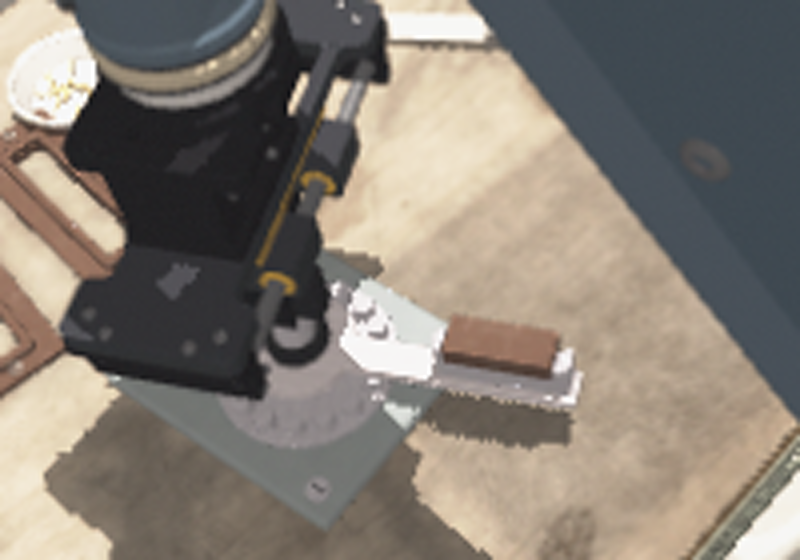

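The blank rides flat on the rail at (500,345), between the lips, with the arm at the third stop (1.179 rad) and the knob still gripped. Handing in.

```bash
python3 -c "
from rig import *
print(hand_in())"
```

```text
the job is handed in; nothing more can be done
None
```

The job is handed in at about 20 s: the horn blank lies between the rail's lips, the knob is gripped at the third stop (tool turned 1.179 rad), and the brass and steel blocks did not move. Two faults: the gripper pressed on the cabinet while measuring (about 49 N read at the wrist, which may break the 40 N limit), and I viewed 11 pictures instead of 10.

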